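# Proof-load the hanging ring of a fused glass panel with a pull balance

### The arm

A 6-joint arm with a two-finger parallel gripper is mounted at the origin on the work surface. World frame = base frame: x ahead of the robot, y to its left, z up, the work surface at z = 0. Lengths are in m, angles in rad, forces in N, time in s.
With the tool pointing down it reaches from about 0.25 to 0.775 m from the base axis. Payload 4 kg.
Tool frame: the origin (TCP) lies at the very end of the fingers, on their centre line; the grasp point (between the pads) lies grip_point_offset behind it (grip_point_offset is the distance from the TCP to the grasp point, in m); z points along the fingers, y is the line along which they close (so a half turn about z gives the same grasp; the last joint's range is limited). The gripper opens to 94 mm and grips with 3 to 60 N. Pads are 16 mm wide; open, the fingers measure 119 mm over their backs; the gripper's body (75 mm by 177 mm) begins 78 mm behind the grasp point.
Start: joints at [-1.396, 0.087, 1.371, -0, 1.684, -0.103], TCP at [0.151, -0.529, 0.206] pointing down, gripper open.
Joint ranges: [-3.1, 3.1], [-0.76, 2.03], [0.27, 2.55], [-1.08, 4.22], [0.17, 2.65], [-2.57, 2.57]. Speed limits (rad/s): [2.79, 2.79, 3.14, 3.14, 3.14, 3.14].

### API

Orientations are given as a unit quaternion [x, y, z, w].
In Python, from workcell import * gives the robot as it stands.
- The arm moves only by the tool send_rows, never from a script. Its argument "motion" is a list of rows, each a list of 2 entries, a list of its own where there are three numbers: the shift along the tool's x, y, z in cm, then the turn about the tool's z in rad. A call has 1 to 10 rows; each row shifts and turns the commanded pose from where the row before left it, along the tool's axes as they then stand; what a row does not reach is not made up. A row lasts 1/12 s, in which the tool goes at most 41.7 mm and 7.16 degrees, less where a joint would pass 70% of its speed; a pose out of reach is approached as far as the arm can. A call with a gripper value outside its range is refused whole. "grip" is the gripper's target within -1 to 1 (shut at 1, half-way at 0, fully open at -1), set as the call begins (left out, the last holds). The fingers move at their own pace and stop on an object; "squeeze" is the grip in N (left out, the last holds). Time passes only in rows, so rows that do not move let the fingers close. It gives the time, the measured TCP pose, the force, the opening and the grip force at its end, in the units of the state.
- sense(): the state, without advancing time (a new reading comes with each control period).
- grab_frame(name): name is "scene" or "top" or "wrist"; returns the picture (420x560x3 uint8, blue, green, red); there is no depth.
- camera_model(name): a dict with "camera_matrix" (3x3 intrinsics, pixels), "R" (3x3) and "t" (3): a world point X has camera coordinates R X + t. Camera axes: x right, y down, z forward; pixel columns grow to the right and rows downward; lengths in m; the calibration is good to about 2 mm. A picture is of the moment at which its call begins: read the wrist's pose just before it. camera_model takes no time and is no camera call; for the wrist camera it gives the pose at the moment of the call.
- close_job(): hands the job in; it is judged then, once.
The state is a dict: "clock": time; "joint_positions": joint angles; "dq": joint speeds; "joint_efforts": joint torques, N m; "tool_pos": TCP position; "orientation": TCP orientation; "contact_force": force on the tool from outside, world axes, zero at the start; "ft_torque": the same for the moment, N m; "width": finger opening in m; "grip_force": force on a finger pad.
Only numpy, scipy, OpenCV 4.12 (cv2) and the standard library are available. Lean on these libraries where they do the work, as an engineer would, in place of code of your own. Each camera call takes 0.05 s, during which the arm holds its last target. There are 200 camera calls.

### The job

Test the steel hanging ring glued to the glass panel before the panel is hung: lift the blue spring pull balance off its wooden rest, lower its hook down into the ring, and ease it back level and straight away from the panel until you feel the hook seat. Then draw steadily, without snatching, until the red band on the balance's rod has just come fully out of the mouth of the housing, not farther, because that would overload the glue. Keep the balance off the bench and the rest, leave the bottles and jar where they stand, and finish while still holding the load on the mark.

Things in the scene. Friction and masses are not known exactly. Their poses are not given: they have to be found in the camera images.
- balance: Loose spring pull balance, 0.17 to 0.26 kg, in its rest: blue square housing 150 mm long, 24 x 24 mm in section, gripped across its flat sides near the middle; black end caps. Origin: centre of the housing, on its axis. x: along the axis to the mouth and hook; z: upper side (hook tip underneath). A 12 mm round rod with the hook telescopes out of the mouth. Steel tail ring to x = -107 mm.
- mouth (a point): Centre of the open end of the housing where the rod comes out, on the axis, 75 mm ahead of the balance's origin.
- hook (a point): Lowest part of the 4 mm wire hook on the rod; rod home: x = +121, y = 0, z = -18 mm in the balance's frame; moves out with the rod. Shank on the axis from x = 83 to 116 mm, bent down (front at x = 128 mm) and back below itself, tip at x = 115 mm, underside 20 mm below the axis. The opening between shank and return is 14 mm high and open towards the housing.
- plunger (a joint): How far the rod is drawn out, in m: 0 home, hard stop at 0.075. An inner spring draws it back: pull in N = 1 + 250 x value, friction 0.2 N. Black rings at 0.010, 0.020, 0.030, 0.054, 0.064; the 10 mm wide red band begins to show at 0.034 and is just fully out at 0.044 (12 N), the mark.
- hanger: Fixed steel ring lying flat on a strap glued to the panel's upper face. Origin: ring centre, 41 mm above the bench. Inner diameter 30 mm, wire 5 mm. z up; -x points straight away from the panel (pull direction). Board edge 23 mm from the centre at +x. Axis of the balance 9 mm above the ring: rim midway in the hook's opening. A hook centred in the ring seats after about 18 mm towards -x.
- board: Fixed test board, 205 x 190 x 30 mm, with the fused glass panel (180 x 150 x 8 mm) lying on it, its top at 38 mm, between wooden stops 44 mm high. Origin: under the panel's centre, on the bench. -x is the side with the hanging ring, whose centre is 128 mm from the origin.
- rest: Fixed wooden rest, base 150 x 60 x 8 mm, with two saddles 12 mm thick at x = -55 and +55 mm whose seat is 30 mm and whose cheeks are 38 mm above the bench. The balance lies in it along x, hook to +x, axis 42 mm above the bench; it is lifted straight up. Origin: centre of the underside.
- amber_bottle: Amber glass jar with black cap, 68 mm across, 120 mm high, loose; leave it alone. Origin: centre of the underside.
- green_bottle: Green glass bottle, 68 mm across, 160 mm high, loose; leave it alone. Origin: centre of the underside.
- frit_jar: Small clear jar with a metal lid and a paper label, 60 mm across, 75 mm high, loose; leave it alone. Origin: centre of the underside.
Not all that is in view belongs to the job. Of the things like the rest, leave any that is pink, purple or yellow; of the rest the smaller one is meant.

How it is judged:
On the way, in this order (a step that is already met when the one before it is completed fails the run):
1. the hook's foot is down inside the ring, the rod still home (horizontal distance between hook and hanger below 0.022 m and z of hook in the frame of hanger between -0.02 and -0.004 m and value of joint plunger below 0.003 m), for 0.1 s.
2. the slack is taken up: the hook bears on the ring and the rod begins to come out (contact force between balance and hanger above 0.5 N and value of joint plunger between 0.003 and 0.036 m), for 0.05 s.
At the end, for the whole second after the job is handed in: Through the last second: gripped balance, hook in the ring pulling over 8 N, rod drawn out 41 to 50 mm (mark 44), balance at rest, clear of bench and rest (axis above 38 mm), level and in line with the pull direction to 0.2 rad (value of joint plunger between 0.041 and 0.05 m and contact force between balance and hanger above 8 N and contact force between the fingers and balance above 3 N and horizontal distance between hook and hanger below 0.025 m and z of hook in the frame of hanger below -0.002 m and angle between the x axis of balance and the x axis of hanger, either way round below 0.2 rad and angle between balance's own z axis and vertical below 0.2 rad and height (world z) of balance above 0.038 m and contact force between balance and rest below 0.2 N and linear speed of balance below 0.02 m/s); the arm keeps its last pose, push and grip.
It fails at once if the ring is overloaded: the rod is drawn more than 56 mm (value of joint plunger above 0.056 m).
It fails at once if the rod is snatched out faster than 0.35 m/s (velocity of joint plunger above 0.35 m/s).
It fails at once if a bottle or the jar is shifted more than 20 mm or tipped (distance of any of amber_bottle, green_bottle, frit_jar from where it was at the start of the episode above 0.02 m or angle between any of amber_bottle, green_bottle, frit_jar's own z axis and vertical above 0.3 rad).
It also fails if it takes over 51 s, if anything falls off the work surface, if the arm or the gripper's body presses on something with over 40 N, if the wrist force passes 120 N, or if a joint passes its speed limit or range.

## Working session

There is one attempt and no reset: what is moved stays moved. The work goes in short steps, Python scripts to look and compute and a tool call to move; the robot and the scene stay as the last step left them, time stands still between calls to the robot, and variables do not carry over. Pictures are saved under pics/ and viewed, at most 10 in all, crops included, and the job is handed in when it is done.

Besides the shell and the picture viewer there is one more tool, called after "Request:" as name(argument=value, ...), one argument or row to a line, values as JSON. send_rows: Moves the arm, as the interface text tells. Its arguments: {"type":"object","properties":{"motion":{"type":"array"},"grip":{"type":"number"},"squeeze":{"type":"number"}},"required":["motion"]}

```bash
mkdir -p pics
python3 - <<'E'
from workcell import *
import cv2, numpy as np
s=sense(); print({k:np.round(v,3).tolist() for k,v in s.items()})
try: print(grip_point_offset)
except Exception as e: print(e)
for n in("scene","top"):
    im=grab_frame(n); cv2.imwrite(f"pics/{n}0.png",im)
    c=camera_model(n); np.set_printoptions(precision=4,suppress=True); print(n,c)
E
```

```text
{'clock': 0.0, 'joint_positions': [-1.396, 0.088, 1.372, -0.0, 1.684, -0.103], 'dq': [0.0, 0.001, 0.001, -0.0, -0.0, 0.001], 'joint_efforts': [0.001, -34.018, -30.243, 0.072, 0.033, -0.0], 'tool_pos': [0.151, -0.528, 0.204], 'orientation': [0.99, 0.138, -0.0, -0.001], 'contact_force': [0.219, 0.159, 0.691], 'ft_torque': [-0.001, 0.005, 0.048], 'grip_force': 0.0, 'width': 0.094}
0.0188
scene {'camera_matrix': array([[482.1164,   0.    , 275.52  ],
       [  0.    , 482.1164, 215.406 ],
       [  0.    ,   0.    ,   1.    ]]), 'R': array([[ 0.2137,  0.9768,  0.0168],
       [ 0.6304, -0.1247, -0.7662],
       [-0.7463,  0.1743, -0.6424]]), 't': array([-0.0503, -0.3094,  1.8768])}
top {'camera_matrix': array([[500.0765,   0.    , 277.6234],
       [  0.    , 500.0765, 205.1654],
       [  0.    ,   0.    ,   1.    ]]), 'R': array([[ 0.0255, -0.9996,  0.0108],
       [-0.9927, -0.0266, -0.118 ],
       [ 0.1183, -0.0078, -0.993 ]]), 't': array([-0.0891,  0.5276,  1.4629])}
```

View pics/top0.png

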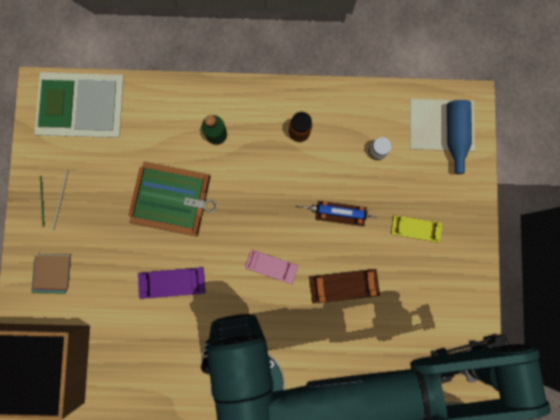

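View pics/scene0.png

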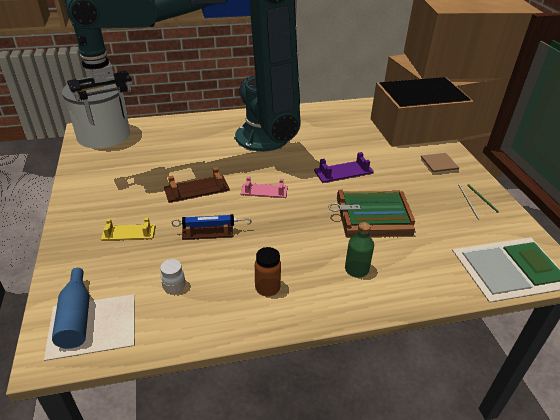

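The top view shows the balance in the small brown rest at (342,213), with its hook to the left at (298,207). The ring is at about (208,205) on the board's right edge. In the scene view the balance is at (208,222) and the ring at (337,207). Bottles and jar are well clear.

```bash
cat > h.py <<'E'
from workcell import *
import cv2, numpy as np
np.set_printoptions(precision=4,suppress=True)
def ray(n_or_cam,uv,z):
    c=camera_model(n_or_cam) if isinstance(n_or_cam,str) else n_or_cam
    R,t=c["R"],c["t"]; o=-R.T@t
    d=R.T@np.linalg.inv(c["camera_matrix"])@np.array([uv[0],uv[1],1.])
    return o+d*(z-o[2])/d[2]
def proj(c,X):
    p=c["camera_matrix"]@(c["R"]@np.array(X)+c["t"]); return p[:2]/p[2]
E
python3 - <<'E'
from h import *
im=cv2.imread("pics/top0.png"); hsv=cv2.cvtColor(im,cv2.COLOR_BGR2HSV)
m=cv2.inRange(hsv,(105,120,60),(130,255,255)); m[:, :290]=0; m[:,390:]=0; m[:180]=0; m[250:]=0
ys,xs=np.nonzero(m); print(len(xs),xs.min(),xs.max(),xs.mean(),ys.mean())
print("rect",cv2.minAreaRect(np.column_stack([xs,ys]).astype(np.float32)))
print("bal",ray("top",(xs.mean(),ys.mean()),.05))
for n,uv,z in(("hook",(298,207),.03),("tail",(375,217),.042),("ring",(209,205),.041),("bc1",(147,164),.044),("bc2",(210,177),.044),("bc3",(197,234),.044),("bc4",(131,225),.044)): print(n,ray("top",uv,z))
a=cv2.resize(im[160:250,120:250],None,fx=4.5,fy=4.5,interpolation=cv2.INTER_CUBIC)
b=cv2.resize(im[180:245,285:395],None,fx=5.3,fy=5.3,interpolation=cv2.INTER_CUBIC)[:, :585]
w=min(a.shape[1],b.shape[1]); a=cv2.resize(im[165:220,180:250],None,fx=5,fy=5,interpolation=cv2.INTER_CUBIC); b=cv2.resize(im[190:235,290:390],None,fx=5,fy=5,interpolation=cv2.INTER_CUBIC)
C=np.zeros((500,500,3),np.uint8); C[:275,:350]=a; C[275:500]=b; cv2.imwrite("pics/c1.png",C)
E
```

```text
237 319 364 341.6413502109705 211.77215189873417
rect ((341.4172058105469, 211.69009399414062), (45.870906829833984, 9.055036544799805), 6.842772960662842)
bal [ 0.513  -0.2646  0.05  ]
hook [ 0.526  -0.1364  0.03  ]
tail [ 0.5009 -0.3649  0.042 ]
ring [0.5237 0.1283 0.041 ]
bc1 [0.6415 0.3177 0.044 ]
bc2 [0.6073 0.1284 0.044 ]
bc3 [0.4366 0.1595 0.044 ]
bc4 [0.458  0.3544 0.044 ]
```

View pics/c1.png

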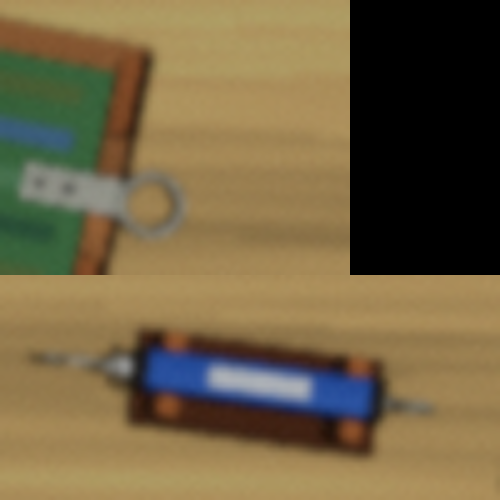

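The crop shows the ring centre at about (210.6, 206) in the top picture, with the strap running left and slightly up. The balance lies along roughly 84° world yaw, hook to +y. Next I turn the tool and move above the balance.

Request:
send_rows(
  motion=[
    [[0, 0, 0], -0.1185],
    [[0, 0, 0], -0.1185],
    [[0, 0, 0], -0.1185],
    [[0, 0, 0], -0.1185],
    [[0, 0, 0], -0.1185],
    [[0, 0, 0], -0.1185],
    [[0, 0, 0], -0.1185],
    [[0, 0, 0], -0.1185],
    [[0, 0, 0], -0.1185],
    [[0, 0, 0], -0.1185],
  ],
  grip=-1,
)

```text
clock: 0.93
tool_pos: [0.1508, -0.5286, 0.2048]
orientation: [0.742, 0.67, 0.0, -0.001]
contact_force: [0.7, 0.2, -0.1]
width: 0.0939
grip_force: 0.0
```

Request:
send_rows(
  motion=[
    [[1.5, 1.66, 0], 0],
    [[1.5, 1.66, 0], 0],
    [[1.5, 1.66, 0], 0],
    [[1.5, 1.66, 0], 0],
    [[1.5, 1.66, 0], 0],
    [[1.5, 1.66, 0], 0],
    [[1.5, 1.66, 0], 0],
    [[1.5, 1.66, 0], 0],
    [[1.5, 1.66, 0], 0],
    [[1.5, 1.66, 0], 0],
  ],
)

```text
clock: 1.77
tool_pos: [0.3326, -0.3967, 0.2049]
orientation: [0.744, 0.668, 0.0, -0.001]
contact_force: [0.1, 0.3, -0.4]
width: 0.0938
grip_force: 0.0
```

Request:
send_rows(
  motion=[
    [[1.5, 1.66, 0], 0],
    [[1.5, 1.66, 0], 0],
    [[1.5, 1.66, 0], 0],
    [[1.5, 1.66, 0], 0],
    [[1.5, 1.66, 0], 0],
    [[1.5, 1.66, 0], 0],
    [[1.5, 1.66, 0], 0],
    [[1.5, 1.66, 0], 0],
    [[1.5, 1.66, 0], 0],
    [[0, 0, 0], 0],
  ],
)

```text
clock: 2.6
tool_pos: [0.4973, -0.2769, 0.2044]
orientation: [0.743, 0.669, 0.001, -0.001]
contact_force: [-1.5, 0.1, -0.9]
width: 0.094
grip_force: 0.0
```

Run:
```python
from h import *
s=sense(); print(s["clock"],s["tool_pos"],s["orientation"],s["joint_positions"])
c=camera_model("wrist"); im=grab_frame("wrist"); cv2.imwrite("pics/w1.png",im)
print(c, -c["R"].T@c["t"])
import pickle; pickle.dump(c,open("w1.pkl","wb"))
hsv=cv2.cvtColor(im,cv2.COLOR_BGR2HSV)
m=cv2.inRange(hsv,(105,120,60),(130,255,255)); k=max(cv2.findContours(m,0,2)[0],key=cv2.contourArea)
r=cv2.minAreaRect(k); print(r); P=[ray(c,p,.054) for p in cv2.boxPoints(r)]; print(np.array(P),np.mean(P,0))
```

```text
2.6 [ 0.4973 -0.2769  0.2044] [ 0.7429  0.6695  0.0008 -0.0008] [-0.6088  0.1312  1.3246  0.0019  1.687  -0.5048]
{'camera_matrix': array([[368.569 ,   0.    , 280.5654],
       [  0.    , 368.569 , 208.5074],
       [  0.    ,   0.    ,   1.    ]]), 'R': array([[ 0.9945, -0.1043, -0.0002],
       [-0.1015, -0.9687,  0.2265],
       [-0.0238, -0.2252, -0.974 ]]), 't': array([-0.5236, -0.2407,  0.3372])} [ 0.5043 -0.2118  0.3828]
((296.2621154785156, 176.90847778320312), (26.098388671875, 144.11331176757812), 0.6365935802459717)
[[ 0.4939 -0.3267  0.054 ]
 [ 0.5088 -0.197   0.054 ]
 [ 0.531  -0.1996  0.054 ]
 [ 0.5183 -0.3295  0.054 ]] [ 0.513  -0.2632  0.054 ]
```

View pics/w1.png

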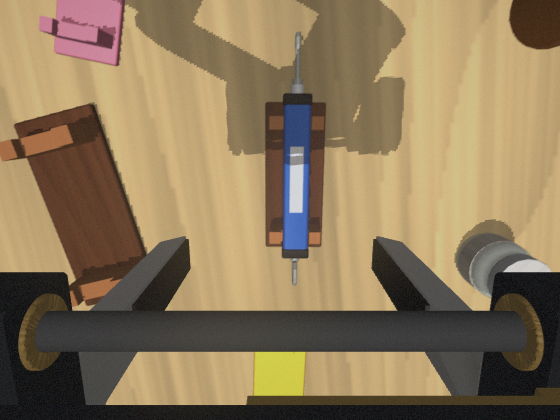

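The wrist view shows the balance upright in its rest, its blue housing centred at (296,177) with the hook at (298,35). It is lined up with the tool to 0.002 rad. I shift over it and go down.

Request:
send_rows(
  motion=[
    [[0.77, 0.71, 0], 0],
    [[0.76, 0.71, 0], 0],
    [[0, 0, 2], 0],
    [[0, 0, 2], 0],
    [[0, 0, 2], 0],
    [[0, 0, 2], 0],
    [[0, 0, 2], 0],
    [[0, 0, 2], 0],
    [[0, 0, 1.5], 0],
    [[0, 0, 0], 0],
  ],
)

```text
clock: 3.48
tool_pos: [0.5084, -0.2645, 0.0663]
orientation: [0.745, 0.668, -0.001, -0.004]
contact_force: [0.3, 0.6, -0.3]
width: 0.0941
grip_force: 0.0
```

Request:
send_rows(
  motion=[
    [[0.15, 0.4, 1], 0],
    [[0, 0, 1], 0],
    [[0, 0, 1], 0],
    [[0, 0, 0.7], 0],
    [[0, 0, 0.5], 0],
    [[0, 0, 0], 0],
    [[0, 0, 0], 0],
  ],
)

```text
clock: 4.07
tool_pos: [0.5149, -0.2648, 0.0283]
orientation: [0.744, 0.668, -0.0, -0.0]
contact_force: [-0.3, 0.4, 0.9]
width: 0.0938
grip_force: 0.0
```

Request:
send_rows(
  motion=[
    [[0, -0.15, 0.25], 0],
    [[0, 0, 0.2], 0],
    [[0, 0, 0], 0],
    [[0, 0, 0], 0],
  ],
)

```text
clock: 4.4
tool_pos: [0.5135, -0.2647, 0.0241]
orientation: [0.744, 0.668, -0.0, 0.0]
contact_force: [0.0, 0.5, 0.4]
width: 0.0942
grip_force: 0.0
```

Request:
send_rows(
  motion=[
    [[0, 0, 0], 0],
    [[0, 0, 0], 0],
    [[0, 0, 0], 0],
    [[0, 0, 0], 0],
    [[0, 0, 0], 0],
    [[0, 0, 0], 0],
    [[0, 0, 0], 0],
    [[0, 0, 0], 0],
    [[0, 0, 0], 0],
    [[0, 0, 0], 0],
  ],
  grip=1,
  squeeze=45,
)

```text
clock: 5.23
tool_pos: [0.5135, -0.2647, 0.024]
orientation: [0.744, 0.668, -0.0, 0.0]
contact_force: [0.1, 0.3, -0.4]
width: 0.0308
grip_force: 0.0
```

Request:
send_rows(
  motion=[
    [[0, 0, 0], 0],
    [[0, 0, 0], 0],
    [[0, 0, 0], 0],
    [[0, 0, 0], 0],
    [[0, 0, 0], 0],
  ],
)

```text
clock: 5.65
tool_pos: [0.5135, -0.2647, 0.024]
orientation: [0.744, 0.668, -0.0, -0.0]
contact_force: [-0.6, -0.2, -0.3]
width: 0.0238
grip_force: 45.0
```

Request:
send_rows(
  motion=[
    [[0, 0, -0.5], 0],
    [[0, 0, -1], 0],
    [[0, 0, -1.5], 0],
    [[0, 0, -1.5], 0],
    [[0, 0, -1.5], 0],
    [[0, 0, -1.5], 0],
    [[0, 0, -1.5], 0],
    [[0, 0, -1], 0],
    [[0, 0, 0], 0],
  ],
)

```text
clock: 6.4
tool_pos: [0.5151, -0.2656, 0.1277]
orientation: [0.744, 0.668, 0.001, 0.003]
contact_force: [0.9, 0.2, -1.4]
width: 0.0237
grip_force: 45.0
```

Request:
send_rows(
  motion=[
    [[1.0, -0.3, 0], 0],
    [[2.2, -0.6, 0], 0],
    [[2.2, -0.6, 0], 0],
    [[2.2, -0.6, 0], 0],
    [[2.2, -0.6, 0], 0],
    [[2.2, -0.6, 0], 0],
    [[2.2, -0.6, 0], 0],
    [[2.2, -0.6, 0], 0.035],
    [[2.0, -0.3, 0], 0.035],
    [[0, 0, 0], 0],
  ],
)

```text
clock: 7.23
tool_pos: [0.4847, -0.0724, 0.1225]
orientation: [0.766, 0.643, -0.0, -0.002]
contact_force: [1.4, -0.4, -1.9]
width: 0.0239
grip_force: 45.0
```

Request:
send_rows(
  motion=[
    [[0, 0, 0], 0],
    [[0, 0, 0], 0],
    [[0, 0, 0], 0],
  ],
)

```text
clock: 7.48
tool_pos: [0.486, -0.0772, 0.1234]
orientation: [0.767, 0.641, -0.0, -0.0]
contact_force: [0.2, -0.2, -1.5]
width: 0.0239
grip_force: 45.0
```

Run:
```python
from h import *
import pickle
s=sense(); print(s["clock"],s["tool_pos"],s["orientation"],s["contact_force"],s["grip_force"])
o=s["orientation"]; print("yaw",2*np.arctan2(o[1],o[0]))
c=camera_model("wrist"); im=grab_frame("wrist"); cv2.imwrite("pics/w2.png",im); pickle.dump(c,open("w2.pkl","wb"))
cv2.imwrite("pics/top2.png",grab_frame("top"));cv2.imwrite("pics/scene2.png",grab_frame("scene"))
```

```text
7.4833 [ 0.486  -0.0772  0.1234] [ 0.7673  0.6413 -0.0005 -0.0002] [ 0.185  -0.182  -1.5197] 44.99851942062378
yaw 1.3922856727965354
```

View pics/w2.png

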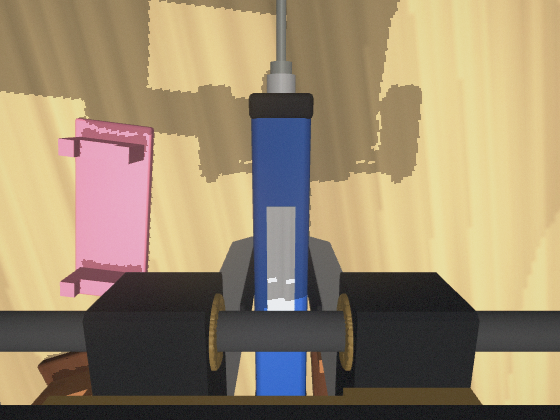

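The wrist view shows the balance gripped straight, with the black mouth cap at rows 94–118 and column 281. The hook and ring are out of this view, so I locate the ring in the top and scene pictures.

Run:
```python
from h import *
import pickle
c=pickle.load(open("w2.pkl","rb")); T=np.array([.486,-.0772]); y=1.3923; u=np.array([np.cos(y),np.sin(y)])
for v in (94,118):
  p=ray(c,(281,v),.1234+.0188+.012); print("cap",v,(p[:2]-T)@u,(p[:2]-T)@[u[1],-u[0]])
for n,b in(("top",(195,190,30,30)),("scene",(322,195,30,24))):
    im=cv2.imread(f"pics/{n}0.png"); x,y0,w,h=b; k=im[y0:y0+h,x:x+w]
    hsv=cv2.cvtColor(k,cv2.COLOR_BGR2HSV)
    m=(hsv[...,1]<75)&(hsv[...,2]>70)
    print(n); print("\n".join(f"{y0+i} "+"".join("#" if q else "." for q in r) for i,r in enumerate(m)))
a=cv2.resize(cv2.imread("pics/scene2.png")[170:260,230:400],None,fx=4.5,fy=4.5,interpolation=cv2.INTER_CUBIC); cv2.imwrite("pics/s2c.png",a)
# board edges in top0: fit strap/right edge via brown mask corners
ct=camera_model("top"); cs=camera_model("scene")
for z in(.041,): print(ray("top",(210.6,206),z), proj(cs,ray("top",(210.6,206),z)))
```

```text
cap 94 0.07638127123909626 0.0003702243253804305
cap 118 0.06745406496262762 0.00036688998041221367
top
190 ..............................
191 ..............................
192 ..............................
193 ..............................
194 ..............................
195 ..............................
196 ..............................
197 ..............................
198 ..............................
199 ####..........................
200 ########...#######............
201 ##############...###..........
202 ############.......##.........
203 ###########........##.........
204 ###########.........##........
205 ###########.........##........
206 ###########.........##........
207 ###########.........##........
208 .......####........###........
209 .........###......###.........
210 ..........###...#####.........
211 ............#######...........
212 ..............###.............
213 ..............................
214 ..............................
215 ..............................
216 ..............................
217 ..............................
218 ............
[... 242 characters left out ...]
...........................
201 ..............................
202 ..............................
203 .........######...............
204 .......####...####............
205 .......##.......##############
206 .......#..........##########.#
207 .......#..........############
208 .......##........#############
209 ........###.....##.###########
210 .........########.............
211 .............#................
212 ..............................
213 ..............................
214 ..............................
215 ..............................
216 ..............................
217 ..............................
218 ..............................
[0.5208 0.1234 0.041 ] [334.7371 206.3403]
```

View pics/s2c.png

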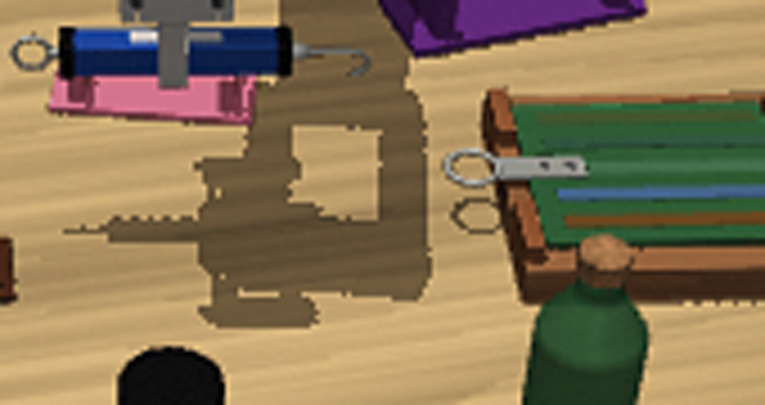

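The scene crop shows the balance held level, with its hook at crop (355,62), short of the ring at crop (470,167). The ring comes out at about (0.521, 0.1235) in both views, with the strap at yaw 1.39, which matches the tool. I go over the ring at height.

Request:
send_rows(
  motion=[
    [[0.6, 0, 0.5], 0],
    [[1.2, 0, 0.7], 0],
    [[1.5, 0, 0.7], 0],
    [[1.5, 0, 0.7], 0],
    [[1.5, -0.1, 0.7], 0],
    [[1.2, -0.1, 0.5], 0],
    [[0.6, 0, 0.3], 0],
    [[0, 0, 0], 0],
    [[0, 0, 0], 0],
    [[0, 0, 0], 0],
  ],
)

```text
clock: 8.47
tool_pos: [0.499, 0.0031, 0.0833]
orientation: [0.767, 0.641, 0.0, 0.0]
contact_force: [0.4, 0.3, -1.2]
width: 0.0237
grip_force: 45.0
```

Run:
```python
from h import *
s=sense(); o=s["orientation"]; y=2*np.arctan2(o[1],o[0]); T=s["tool_pos"]; print(s["clock"],T,o,y,s["contact_force"])
u=np.array([np.cos(y),np.sin(y)]); l=np.array([u[1],-u[0]])
d=np.array([.521,.1235])-(T[:2]+.1225*u); print("tool dx,dy",d@u,d@l)
im=grab_frame("scene"); it=grab_frame("top"); cv2.imwrite("pics/top3.png",it)
a=cv2.resize(im[150:240,250:390],None,fx=4,fy=4,interpolation=cv2.INTER_CUBIC); b=cv2.resize(it[180:235,180:320],None,fx=4,fy=4,interpolation=cv2.INTER_CUBIC)
cv2.imwrite("pics/c3.png",np.vstack([a,b]))
hk=np.r_[T[:2]+.1225*u,T[2]+.0183-.018]; print("hook",hk,proj(camera_model("scene"),hk),proj(camera_model("top"),hk))
```

```text
8.4667 [0.499  0.0031 0.0833] [0.7672 0.6414 0.0001 0.0005] 1.392594693716763 [ 0.3967  0.2529 -1.2371]
tool dx,dy -0.00011029354183320208 0.00029468111231702166
hook [0.5207 0.1237 0.0836] [336.1652 195.3311] [208.6972 204.2991]
```

View pics/c3.png

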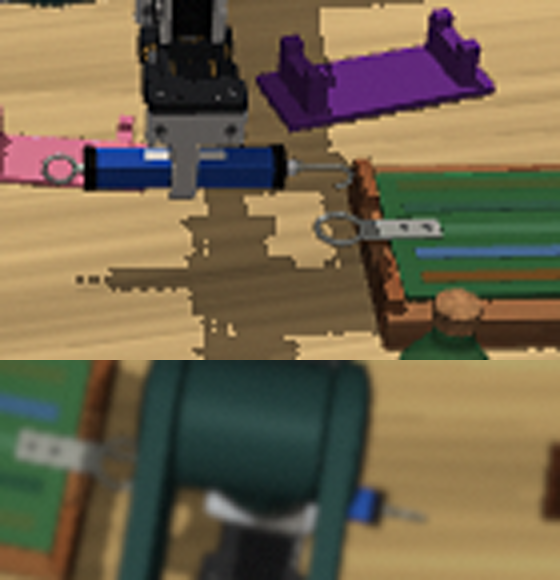

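In the scene crop the hook foot at (343,182) is where I predicted, over the ring centre. The ring at (338,229) lies straight below. Now I lower it.

Request:
send_rows(
  motion=[
    [[0, 0, 0.5], 0],
    [[0, 0, 0.7], 0],
    [[0, 0, 0.7], 0],
    [[0, 0, 0.7], 0],
    [[0, 0, 0.7], 0],
    [[0, 0, 0.6], 0],
    [[0, 0, 0.5], 0],
    [[0, 0, 0.4], 0],
    [[0, 0, 0.3], 0],
    [[0, 0, 0], 0],
  ],
)

```text
clock: 9.4
tool_pos: [0.4983, 0.0035, 0.0312]
orientation: [0.767, 0.641, -0.0, -0.0]
contact_force: [0.3, 0.2, -2.5]
width: 0.0236
grip_force: 45.0
```

Run:
```python
from h import *
s=sense(); o=s["orientation"]; y=2*np.arctan2(o[1],o[0]); T=s["tool_pos"]; print(s["clock"],T,o,y,s["contact_force"],s["ft_torque"])
im=grab_frame("scene")
a=cv2.resize(im[180:240,290:370],None,fx=7,fy=7,interpolation=cv2.INTER_CUBIC)
cv2.imwrite("pics/c4.png",a)
```

```text
9.4 [0.4983 0.0035 0.0312] [ 0.7671  0.6415 -0.0005 -0.0004] 1.392828849140316 [ 0.3479  0.1797 -2.5465] [-0.0792 -0.0356  0.0136]
```

View pics/c4.png

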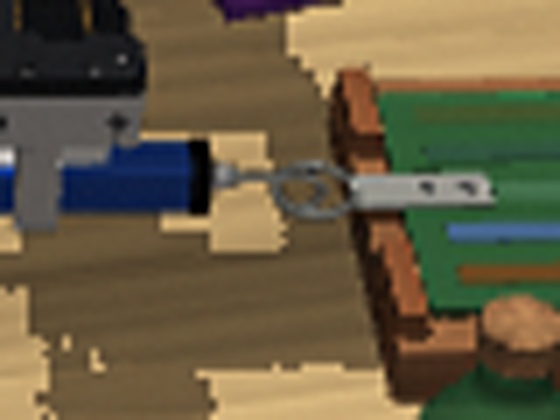

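The hook is down inside the ring, around (315,190) in the crop. I ease back.

Request:
send_rows(
  motion=[
    [[0, 0, 0], 0],
    [[0, 0, 0], 0],
    [[-0.2, 0, 0], 0],
    [[-0.2, 0, 0], 0],
    [[-0.2, 0, 0], 0],
    [[-0.2, 0, 0], 0],
    [[-0.2, 0, 0], 0],
    [[-0.2, 0, 0], 0],
    [[-0.2, 0, 0], 0],
    [[0, 0, 0], 0],
  ],
)

```text
clock: 10.28
tool_pos: [0.4962, -0.0107, 0.0319]
orientation: [0.767, 0.641, -0.0, 0.0]
contact_force: [-0.1, 0.4, -1.8]
width: 0.0239
grip_force: 45.0
```

Request:
send_rows(
  motion=[
    [[-0.1, 0, 0], 0],
    [[-0.1, 0, 0], 0],
    [[-0.1, 0, 0], 0],
    [[-0.1, 0, 0], 0],
    [[-0.1, 0, 0], 0],
    [[-0.1, 0, 0], 0],
    [[-0.1, 0, 0], 0],
    [[0, 0, 0], 0],
    [[0, 0, 0], 0],
  ],
)

```text
clock: 11.03
tool_pos: [0.495, -0.017, 0.0319]
orientation: [0.767, 0.641, 0.0, -0.0]
contact_force: [0.7, 1.1, -2.0]
width: 0.0236
grip_force: 45.0
```

Request:
send_rows(
  motion=[
    [[-0.1, 0, 0], 0],
    [[-0.1, 0, 0], 0],
    [[-0.1, 0, 0], 0],
    [[-0.1, 0, 0], 0],
    [[-0.1, 0, 0], 0],
    [[-0.1, 0, 0], 0],
    [[0, 0, 0], 0],
    [[0, 0, 0], 0],
  ],
)

```text
clock: 11.7
tool_pos: [0.4939, -0.0231, 0.0319]
orientation: [0.767, 0.641, -0.0, -0.0]
contact_force: [0.4, 3.9, -1.9]
width: 0.0237
grip_force: 45.0
```

Request:
send_rows(
  motion=[
    [[-0.2, 0, 0], 0],
    [[-0.2, 0, 0], 0],
    [[-0.2, 0, 0], 0],
    [[-0.2, 0, 0], 0],
    [[-0.2, 0, 0], 0],
    [[-0.2, 0, 0], 0],
    [[-0.2, 0, 0], 0],
    [[0, 0, 0], 0],
    [[0, 0, 0], 0],
  ],
)

```text
clock: 12.45
tool_pos: [0.4914, -0.0361, 0.0318]
orientation: [0.767, 0.641, 0.001, -0.001]
contact_force: [0.3, 6.6, -2.2]
width: 0.0238
grip_force: 45.0
```

```bash
cat > m.py <<'E'
from h import *
F=[];
for i in range(6):
    F.append(sense()["contact_force"]); c=camera_model("wrist"); im=grab_frame("wrist")
s=sense(); o=s["orientation"]; y=2*np.arctan2(o[1],o[0]); T=s["tool_pos"]; F=np.array(F)
u=np.array([np.cos(y),np.sin(y)]); print(s["clock"],T,y,F.mean(0),"pull",(F[:,:2]@u).mean(),(F[:,:2]@u).std())
# black ring profile along rod in the wrist view
p0=proj(c,np.r_[T[:2]+.0765*u,T[2]+.0243]); print("mouth px",p0)
for v in range(int(p0[1])+6,-1,-1):
    b,g,r=im[v,279:284].mean(0); p=ray(c,(281,v),T[2]+.0243); print(v,round(((p[:2]-T[:2])@u-.0765)*1000,1),int(b),int(g),int(r),end=" | ")
E
python3 m.py
```

```text
12.75 [ 0.4915 -0.036   0.0318] 1.3927245165776547 [ 1.054   6.6114 -2.6146] pull 6.693549074874153 0.21157245070552916
mouth px [280.2028  94.7197]
100 -2.0 53 55 61 | 99 -1.6 51 54 60 | 98 -1.3 51 56 60 | 97 -0.9 50 53 59 | 96 -0.5 51 54 59 | 95 -0.1 46 50 57 | 94 0.3 45 50 55 | 93 0.7 45 50 56 | 92 1.0 141 144 146 | 91 1.4 180 183 185 | 90 1.8 178 181 184 | 89 2.2 179 181 185 | 88 2.6 179 183 186 | 87 2.9 179 182 185 | 86 3.3 145 148 150 | 85 3.7 50 56 63 | 84 4.1 51 56 61 | 83 4.5 81 84 88 | 82 4.8 180 183 186 | 81 5.2 179 181 185 | 80 5.6 181 183 186 | 79 6.0 180 183 186 | 78 6.4 181 183 186 | 77 6.7 181 184 187 | 76 7.1 179 183 185 | 75 7.5 181 183 187 | 74 7.9 181 183 186 | 73 8.2 180 183 186 | 72 8.6 181 183 187 | 71 9.0 181 183 187 | 70 9.3 180 184 187 | 69 9.7 181 184 186 | 68 10.1 180 184 186 | 67 10.5 180 184 186 | 66 10.8 181 184 186 | 65 11.2 181 183 187 | 64 11.6 178 182 185 | 63 11.9 181 184 187 | 62 12.3 181 185 187 | 61 12.7 180 183 187 | 60 13.1 180 183 186 | 59 13.4 78 81 86 | 58 13.8 49 56 61 | 57 14.2 51 56 62 | 56 14.5 112 114 118 | 55 14.9 181 184 186 | 54 15.
[... 493 characters left out ...]
 184 | 31 23.6 179 182 184 | 30 23.9 179 182 184 | 29 24.3 179 183 184 | 28 24.6 179 181 184 | 27 25.0 180 182 184 | 26 25.3 180 182 184 | 25 25.7 180 183 185 | 24 26.0 179 182 184 | 23 26.4 179 181 184 | 22 26.7 179 181 183 | 21 27.1 178 181 183 | 20 27.5 179 182 183 | 19 27.8 179 181 183 | 18 28.2 178 181 183 | 17 28.5 178 181 183 | 16 28.9 178 180 182 | 15 29.2 178 180 182 | 14 29.6 179 181 183 | 13 29.9 178 180 183 | 12 30.3 179 181 183 | 11 30.6 179 181 183 | 10 31.0 178 181 182 | 9 31.3 149 154 154 | 8 31.6 140 147 146 | 7 32.0 140 147 146 | 6 32.3 139 146 146 | 5 32.7 140 147 146 | 4 33.0 140 147 145 | 3 33.4 140 147 145 | 2 33.7 139 146 145 | 1 34.1 139 145 144 | 0 34.4 140 146 146 |
```

The rod is about 23–24 mm out: the black rings at 10 and 20 mm show at rows 57 and 84, and the pull is 6.7 N. Continuing steadily by about 18 mm.

Request:
send_rows(
  motion=[
    [[-0.2, 0, 0], 0],
    [[-0.2, 0, 0], 0],
    [[-0.2, 0, 0], 0],
    [[-0.2, 0, 0], 0],
    [[-0.2, 0, 0], 0],
    [[-0.2, 0, 0], 0],
    [[-0.2, 0, 0], 0],
    [[-0.2, 0, 0], 0],
    [[-0.2, 0, 0], 0],
    [[0, 0, 0], 0],
  ],
)

```text
clock: 13.58
tool_pos: [0.4883, -0.0523, 0.0316]
orientation: [0.767, 0.641, 0.002, -0.002]
contact_force: [1.5, 10.5, -3.8]
width: 0.0237
grip_force: 45.0
```

```bash
python3 m.py | sed 's/ | [0-4]\?[0-9] .*//' | cut -c1-1900
```

```text
13.8833 [ 0.4884 -0.0521  0.0316] 1.3927764015788884 [ 2.0665 10.0217 -3.2865] pull 10.229241692724942 0.4094727994962638
mouth px [280.2001  94.5524]
100 -2.1 51 54 60 | 99 -1.7 51 54 62 | 98 -1.3 52 55 62 | 97 -0.9 52 54 61 | 96 -0.6 49 53 59 | 95 -0.2 47 52 59 | 94 0.2 46 50 58 | 93 0.6 40 45 54 | 92 1.0 49 55 132 | 91 1.4 54 60 166 | 90 1.7 55 62 167 | 89 2.1 54 62 166 | 88 2.5 55 61 167 | 87 2.9 55 62 166 | 86 3.3 56 62 167 | 85 3.6 55 62 167 | 84 4.0 55 61 166 | 83 4.4 55 61 167 | 82 4.8 56 62 166 | 81 5.2 57 64 168 | 80 5.5 83 89 171 | 79 5.9 180 183 186 | 78 6.3 180 183 186 | 77 6.7 181 183 187 | 76 7.1 180 183 186 | 75 7.4 180 183 186 | 74 7.8 180 183 187 | 73 8.2 180 183 186 | 72 8.6 181 184 187 | 71 8.9 181 183 186 | 70 9.3 181 184 186 | 69 9.7 80 82 87 | 68 10.0 50 56 62 | 67 10.4 51 56 62 | 66 10.8 113 116 120 | 65 11.2 181 184 187 | 64 11.5 181 185 188 | 63 11.9 180 183 186 | 62 12.3 181 183 186 | 61 12.6 181 183 186 | 60 13.0 179 183 186 | 59 13.4 181 183 186 | 58 13.7 180 183 186 | 57 14.1 181 183 186 | 56 14.5 180 183 186 | 55 14.9 181 184 186 | 54 15.2 181 183 186 | 53 15.6 180 182 186 | 52 16.0 180 183 186 | 51 16.3 180 182 185 | 50 16.7 180 182 185
```

The red band has come out 5.6 mm, so the rod is about 39.5 mm out with a pull of 10.2 N. About 5 mm more.

Request:
send_rows(
  motion=[
    [[-0.1, 0, 0], 0],
    [[-0.1, 0, 0], 0],
    [[-0.1, 0, 0], 0],
    [[-0.1, 0, 0], 0],
    [[-0.1, 0, 0], 0],
    [[0, 0, 0], 0],
    [[0, 0, 0], 0],
    [[0, 0, 0], 0],
  ],
)

```text
clock: 14.55
tool_pos: [0.4875, -0.0566, 0.0315]
orientation: [0.767, 0.641, 0.002, -0.002]
contact_force: [2.3, 11.4, -2.6]
width: 0.024
grip_force: 45.0
```

```bash
python3 m.py | sed 's/ | [0-4]\?[0-9] .*//' | cut -c1-1500
```

```text
14.85 [ 0.4875 -0.0566  0.0315] 1.3928732623795976 [ 2.6936 11.7261 -3.7279] pull 12.01768234985461 0.47185322931209817
mouth px [280.1711  94.5101]
100 -2.1 47 51 58 | 99 -1.7 52 55 61 | 98 -1.3 51 54 60 | 97 -1.0 50 54 61 | 96 -0.6 49 53 60 | 95 -0.2 44 48 56 | 94 0.2 44 50 56 | 93 0.6 41 45 56 | 92 1.0 48 55 132 | 91 1.3 54 60 167 | 90 1.7 56 62 168 | 89 2.1 53 60 166 | 88 2.5 53 60 167 | 87 2.9 52 59 166 | 86 3.3 55 62 168 | 85 3.6 54 61 167 | 84 4.0 55 62 168 | 83 4.4 54 60 167 | 82 4.8 54 62 168 | 81 5.2 55 62 168 | 80 5.5 54 61 167 | 79 5.9 53 60 167 | 78 6.3 54 61 167 | 77 6.7 54 62 168 | 76 7.0 54 62 167 | 75 7.4 54 61 167 | 74 7.8 55 61 168 | 73 8.2 55 63 168 | 72 8.5 54 61 168 | 71 8.9 54 61 167 | 70 9.3 55 62 168 | 69 9.7 52 61 167 | 68 10.0 83 88 171 | 67 10.4 181 184 187 | 66 10.8 181 184 187 | 65 11.2 180 183 185 | 64 11.5 180 183 187 | 63 11.9 181 184 188 | 62 12.3 180 183 186 | 61 12.6 181 185 187 | 60 13.0 181 184 188 | 59 13.4 181 184 187 | 58 13.7 181 184 187 | 57 14.1 75 80 83 | 56 14.5 48 52 59 | 55 14.8 48 54 60 | 54 15.2 87 90 94 | 53 15.6 182 184 187 | 52 15.9 181 184 187 | 51 16.3 179 182 185 | 50 16.7 180 183 186
```

Request:
send_rows(
  motion=[
    [[-0.1, 0, 0], 0],
    [[0, 0, 0], 0],
    [[0, 0, 0], 0],
    [[0, 0, 0], 0],
    [[0, 0, 0], 0],
    [[0, 0, 0], 0],
  ],
)

```text
clock: 15.35
tool_pos: [0.4873, -0.0574, 0.0315]
orientation: [0.767, 0.641, 0.002, -0.002]
contact_force: [2.0, 10.9, -2.9]
width: 0.0236
grip_force: 45.0
```

```bash
python3 m.py | sed 's/ | [0-5]\?[0-9] .*//' | cut -c1-1150; python3 -c "
from h import *
cv2.imwrite('pics/w9.png',grab_frame('wrist')[0:130,200:360].repeat(4,0).repeat(4,1))"
```

```text
15.65 [ 0.4873 -0.0575  0.0315] 1.3928389893463728 [ 2.5537 11.4806 -3.2118] pull 11.751364686763251 0.516202159534123
mouth px [280.243   94.5037]
100 -2.1 52 54 61 | 99 -1.7 52 55 61 | 98 -1.3 50 54 61 | 97 -1.0 53 57 64 | 96 -0.6 51 54 61 | 95 -0.2 45 49 56 | 94 0.2 44 49 57 | 93 0.6 45 49 58 | 92 1.0 108 112 142 | 91 1.3 54 60 167 | 90 1.7 55 61 167 | 89 2.1 55 62 168 | 88 2.5 53 60 166 | 87 2.9 55 62 168 | 86 3.3 54 62 167 | 85 3.6 55 61 168 | 84 4.0 55 63 167 | 83 4.4 55 62 167 | 82 4.8 54 60 167 | 81 5.2 54 60 166 | 80 5.5 56 64 168 | 79 5.9 53 60 166 | 78 6.3 54 61 167 | 77 6.7 55 62 168 | 76 7.0 55 62 167 | 75 7.4 54 62 168 | 74 7.8 54 61 167 | 73 8.2 54 61 166 | 72 8.5 55 63 168 | 71 8.9 55 63 168 | 70 9.3 54 62 167 | 69 9.7 54 61 168 | 68 10.0 55 62 167 | 67 10.4 53 61 167 | 66 10.8 55 63 167 | 65 11.2 148 151 181 | 64 11.5 180 183 186 | 63 11.9 180 183 186 | 62 12.3 181 183 187 | 61 12.6 180 183 186 | 60 13.0 181 183 187
```

View pics/w9.png

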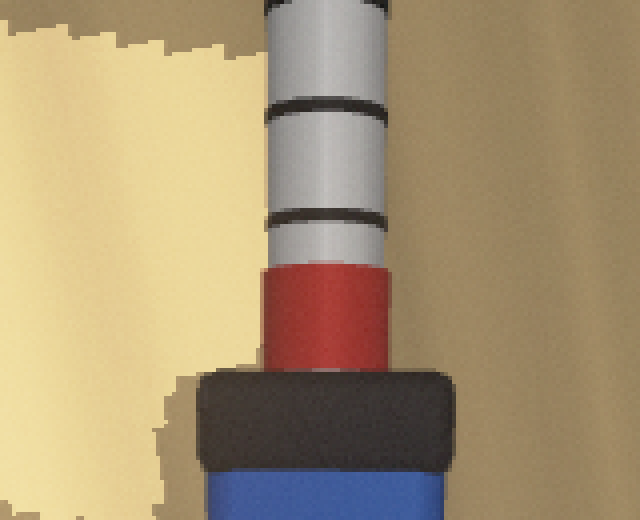

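The red band (crop rows 265–370) has just come fully out, with a sliver of steel showing behind it at the cap. The pull is about 12 N and the arm is at rest, so I hand the job in.

```bash
python3 -c "
from workcell import *
print(close_job())"
```

```text
the job is handed in; nothing more can be done
None
```

I handed the job in with the hook seated in the ring and the balance held steady at the mark: the red band is just fully out, about 45 mm drawn at roughly 12 N. No verdict was returned.

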